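Dial open the gauge lockbox

ROBOT

A 6-joint arm with a two-finger parallel gripper is mounted at the origin on the work surface. World frame = base frame: x ahead of the robot, y to its left, z up, the work surface at z = 0. Lengths are in m, angles in rad, forces in N, time in s.
With the tool pointing down it reaches from about 0.325 to 0.775 m from the base axis. Payload 9.3 kg.
Tool frame: the origin (TCP) lies midway between the tips of the shut fingers; the grasp point (between the pads) lies 19 mm behind it; z points along the fingers, y is the line along which they close (so a half turn about z gives the same grasp; the last joint's range is limited). The gripper opens to 85 mm and grips with 20 to 120 N. Pads are 22 mm wide; open, the fingers measure 114 mm over their backs; the gripper's body (76 mm by 85 mm) begins 54 mm behind the grasp point. The pads swing forward as they close: fully open they stand 13 mm farther back than shut.
Start: joints at [1.094, 0.259, 0.021, 1.334, 0, 1.418], TCP at [0.175, 0.521, 0.231] pointing down, gripper open.
Joint ranges: [-3.04, 3.04], [-0.91, 1.82], [-1.04, 1.36], [-1.92, 1.95], [-1.52, 1.45], [-3.14, 3.14]. Speed limits (rad/s): [2.22, 2.22, 2.79, 3.14, 3.14, 3.14].

INTERFACE

Orientations are given as a rotation vector (axis times angle).
In Python, from station import observe, snapshot, job, models gives the robot as it stands. The module is installed in compiled form; this text tells all that it offers.
- The arm moves only by the shell command python3 -m creep 'ROWS' [FORCE]. ROWS is a JSON object of lists of equal length, an entry for each row: "travel": the shift along the tool's x, y, z in cm, a list of three; "twist": the turn, a rotation vector about the tool's x, y, z in rad, a list of three; "hand": the opening in per cent of the stroke, from 0 (shut) to 100 (fully open). A call has exactly 10 rows; each row is the pose to reach, as a shift and turn from the pose commanded when the call began, along the tool's axes at that moment; what a row does not reach only later rows make up. A row lasts 1/12 s, in which the tool goes at most 41.7 mm and 7.16 degrees, less where a joint would pass 70% of its speed; a pose out of reach is approached as far as the arm can. A call with a gripper value outside its range is refused whole. The fingers move at their own pace and stop on an object; FORCE is the grip in N (left out, the last holds). Time passes only in rows, so rows that repeat a pose let the fingers close, or fill a call up. It gives the time, the measured TCP pose, the force, the opening and the grip force at its end, in the units of the state.
- observe(): the state, without advancing time (a new reading comes with each control period).
- snapshot(name): name is "scene" or "top"; returns a dict with "img" (480x640x3 uint8, red, green, blue), "K" (3x3 intrinsics, pixels), "dist" ([k1, k2, p1, p2, k3] as OpenCV has them; the pictures are not rectified), "extrinsics" (4x4, takes a point from camera to world coordinates). Camera axes: x right, y down, z forward; pixel columns grow to the right and rows downward; lengths in m; the calibration is good to about 2 mm. A picture is of the moment at which its call begins. There is no depth.
- job.close_job(): hands the job in; it is judged then, once.
Trained networks look in a picture, given as the dict that the camera call returned (one of the last four; its "shot" number tells which), for a name from the list of things; names that differ only in an ending like _2 or _b are one class to them, and where a whole thing is asked for, a point or a joint stands for the part that bears it (a point fixed in the world has none). Each returns a list of dicts, best first, with "conf" (0 to 1); they miss things now and then, are a little off and sometimes report something else, mostly with a low value. They report only what shows in the picture. A call takes as long as a camera call.
- models.regions_of(picture, name): "mask" (480x640 bool, what is visible of it) and "bbox" ([left, top, right, bottom] in pixels, round what is visible of it).
The state is a dict: "time": time; "qpos": joint angles; "dq": joint speeds; "tau": joint torques, N m; "ee_pos": TCP position; "orientation": TCP orientation; "wrist_force": force on the tool from outside, world axes, zero at the start; "wrist_torque": the same for the moment, N m; "width": finger opening in m; "finger_force": force on a finger pad.
Only numpy, scipy, OpenCV 4.12 (cv2) and the standard library are available. Lean on these libraries where they do the work, as an engineer would, in place of code of your own. Each camera call takes 0.05 s, during which the arm holds its last target. There are 200 camera calls.

TASK

Unlock the grey gauge lockbox by its combination dial (the one with the red spinner knob and white pointer): turn the pointer clockwise (seen from above) through at least one and a half turns and stop at the yellow mark, then counter-clockwise past yellow once and on to the blue mark, then clockwise again, slowly and gently, until the dial stops dead and the blue lid springs ajar by itself. Then let go of the dial and slide the lid fully open. Never force the dial or the lid against the lock, and leave the mug, the oil can and the brass gauge where they stand.

Things in the scene. Friction and masses are not known exactly. Their poses are not given: they have to be found in the camera images.
- lockbox: Grey steel box fixed to the bench, 160 mm (its x) by 260 mm (its y), 90 mm high. Origin: centre of its underside, on the bench; z up. Dial in its -y half, blue lid in its +y half. Two 12 mm wide rails beside the lid, along y at x = +-74 mm, rise 8 mm above the top.
- dial_lock: Fixed black scale ring (134 mm across, 2 mm thick, white ticks, a yellow and a blue mark) round the dial, with the lock's turning parts: the dial and two hidden wheels. Origin: on the vertical dial axis, level with the box top, 65 mm to -y of the box's centre; axes as the box's. Turning takes 0.5 to 7 N at the spinner; push no more than 20 N on the stopped dial.
- dial_centre (a point): Centre of the dark dial's top face, 13 mm above the box top; dial 104 mm across, white pointer line from the centre past the spinner. Turning one way, the dial picks up the 2nd wheel within 0.70 turn and that the 1st within 0.70 turn more; then the wheels go with it, and reversing leaves each behind in place until it is picked up again. A lost combination is dialled anew from the start.
- yellow_mark (a point): Centre of the yellow mark on the scale ring, (18 by 10 mm), 64 mm from the dial axis, 4 mm above the box top. The pointer is at it when the spinner's axis lies on the line from the dial axis to it (to 0.1 rad). Stopping here after 1.5 or more turns clockwise sets the 1st wheel.
- blue_mark (a point): Centre of the blue mark, as the yellow one, 1.2 rad counter-clockwise of it. Reached from yellow by one full turn counter-clockwise and 1.2 rad more (to 0.1 rad): this sets the 2nd wheel. The last number has no mark and differs each time: it comes 0.22 to 0.46 turn back clockwise from blue; there the lid springs ajar and the dial stops dead.
- spinner_top (a point): Centre of the top face of the red spinner knob: an upright cylinder 16 mm across, 34 mm high, standing on the dial, its axis 38 mm from the dial axis, top 47 mm above the box top. It turns freely on its own axis, so a hand of unchanging direction can lead it round many times. The dial may start at any angle.
- lid: Blue sliding lid, 134 (x) by 118 (y) by 6 mm, on the box top; origin: centre of its underside, axes as the box's. Shut: origin at y +65, z +90 mm in the box frame. Slides to the box's +y only, 70 mm to its stop; unlocked, a spring pushes it 8 mm, then 1.5 N friction. Grip: upright black bar in its middle, 70 mm along x, 12 mm thick, 6 to 40 mm above the origin. Pull with under 20 N.
- mug: White mug, 76 mm across, 85 mm high, standing on the bench beyond the box; origin: centre of the underside.
- oil_can: Red can, 48 mm across, 110 mm high, standing on the bench to -y of the box; origin: centre of the underside.
- ring_gauge: Brass plug gauge, 60 mm across, 30 mm high, standing on the bench beyond the box; origin: centre of the underside.

How it is judged:
By the outcome, as a careful person would: the job done as asked, in the order asked, and still so for the second after the job is handed in, with the robot touching nothing.
It also fails if it takes over 72 s, if anything falls off the work surface, if the arm or the gripper's body presses on something with over 40 N, if the wrist force passes 120 N, or if a joint passes its speed limit or range.

## Working session

There is one attempt and no reset: what is moved stays moved. The work goes in short steps, Python scripts to look and compute and a shell command to move; the robot and the scene stay as the last step left them, time stands still between calls to the robot, and variables do not carry over. Pictures are saved under pics/ and viewed, at most 10 in all, crops included, and the job is handed in when it is done.

```bash
mkdir -p pics && cat > h.py <<'E'
import numpy as np, cv2
from station import observe, snapshot, job, models
def ray(p,uv):
    n=cv2.undistortPoints(np.array([[uv]],float),p["K"],np.array(p["dist"],float))[0,0]
    T=np.array(p["extrinsics"]); d=T[:3,:3]@np.array([n[0],n[1],1]); return T[:3,3],d
def atz(p,uv,z):
    o,d=ray(p,uv); return o+d*(z-o[2])/d[2]
def proj(p,X):
    T=np.linalg.inv(np.array(p["extrinsics"])); r=cv2.Rodrigues(T[:3,:3])[0]
    return cv2.projectPoints(np.array(X,float).reshape(-1,3),r,T[:3,3],np.array(p["K"],float),np.array(p["dist"],float))[0][:,0]
def tri(a,ua,b,ub):
    A=np.zeros((3,3));B=np.zeros(3)
    for p,u in((a,ua),(b,ub)):
        o,d=ray(p,u);d=d/np.linalg.norm(d);M=np.eye(3)-np.outer(d,d);A+=M;B+=M@o
    return np.linalg.solve(A,B)
def cen(m):
    v,u=np.nonzero(m); return np.array([u.mean(),v.mean()])
def save(p,n,crop=None,s=1):
    i=p["img"][:,:,::-1]
    if crop: l,t,r,b=crop; i=i[t:b,l:r]
    cv2.imwrite("pics/"+n,cv2.resize(i,None,fx=s,fy=s,interpolation=cv2.INTER_CUBIC))
E
python3 - <<'E'
from h import *
np.set_printoptions(precision=4,suppress=True)
P={n:snapshot(n) for n in("scene","top")}
for n,p in P.items():
    save(p,n+"0.png"); print(n,p["extrinsics"][:3,3] if hasattr(p["extrinsics"],'shape') else p["extrinsics"])
    for k in("lockbox","dial_lock","dial_centre","yellow_mark","blue_mark","spinner_top","lid","mug","oil_can","ring_gauge"):
        try:
            for d in models.regions_of(p,k)[:2]: print(n,k,round(d["conf"],2),d["bbox"],cen(d["mask"]),d["mask"].sum())
        except Exception as e: print(k,e)
o=observe();print({k:o[k] for k in("time","ee_pos","orientation","width","wrist_force")})
E
```

```text
scene [0.9581 0.6534 0.9312]
scene lockbox 0.63 [322.4, 210.5, 449.3, 359.2] [384.8655 285.1991] 12978
scene dial_lock 0.66 [338.8, 214.8, 411.2, 268.8] [372.8624 241.3009] 2878
scene dial_centre 0.7 [338.1, 217.2, 406.6, 266.5] [372.477  241.4168] 2788
scene yellow_mark 0.93 [337.0, 216.7, 411.6, 271.4] [372.7404 241.353 ] 2870
scene blue_mark 0.68 [340.1, 214.4, 412.3, 269.8] [372.66   241.0724] 2929
scene blue_mark 0.57 [295.3, 345.2, 331.6, 378.9] [313.0808 361.6539] 965
scene spinner_top 0.66 [352.3, 227.3, 358.3, 238.6] [353.5    232.4894] 94
scene lid 0.57 [350.2, 258.8, 443.6, 327.3] [395.173  293.2724] 4133
scene mug 0.96 [260.3, 240.7, 311.7, 299.7] [284.2608 270.4853] 2174
scene oil_can 0.77 [313.1, 172.7, 336.0, 224.4] [327.4816 198.9748] 1032
scene oil_can 0.39 [296.0, 346.2, 332.6, 380.2] [313.1834 361.5789] 976
scene ring_gauge 0.66 [296.6, 342.4, 332.4, 383.8] [313.541  361.4412] 952
top [ 0.4697 -0.0418  1.0309]
top lockbox 0.58 [179.3, 236.4, 333.0, 352.3] [257.9425 292.868 ] 11312
top lockbox 0.52 [252.9, 266.5, 329.7, 336.0] [290.2034 300.8755] 3903
top dial_lock 
[... 191 characters left out ...]
44 300.8623] 3813
top yellow_mark 0.5 [293.1, 276.3, 301.2, 287.8] [295.375  279.6429] 56
top blue_mark 0.66 [260.0, 267.4, 329.2, 337.4] [290.3902 300.7689] 3898
top spinner_top 0.46 [290.0, 275.0, 300.5, 286.2] [295.3231 279.5231] 65
top lid 0.91 [182.1, 243.1, 261.6, 325.1] [223.9763 284.108 ] 4380
top mug 0.94 [296.4, 195.8, 338.3, 252.8] [316.1025 218.643 ] 1532
top oil_can 0.64 [364.7, 288.5, 396.5, 311.1] [379.5345 299.2586] 638
top ring_gauge 0.76 [211.6, 191.6, 246.6, 221.1] [228.9675 206.7454] 707
{'time': 1.1, 'ee_pos': array([0.175 , 0.5214, 0.2313]), 'orientation': array([-0.5064, -3.1005, -0.0001]), 'width': 0.0853350720967661, 'wrist_force': array([-0.6097,  0.1159,  0.465 ])}
```

```bash
python3 - <<'E'
from h import *
p=snapshot("top");save(p,"t1.png",(170,185,410,365),3.3)
q=snapshot("scene");save(q,"s1.png",(250,160,470,395),2.5)
np.set_printoptions(precision=4,suppress=True)
for p,us in((p,[(290.3,300.7)]),(q,[(372.7,241.3)])):
    for u in us: print(atz(p,u,.092),atz(p,u,.103))
E
```

```text
[0.5195 0.0087 0.092 ] [0.519  0.0081 0.103 ]
[0.5203 0.0122 0.092 ] [0.526  0.0206 0.103 ]
```

View pics/t1.png

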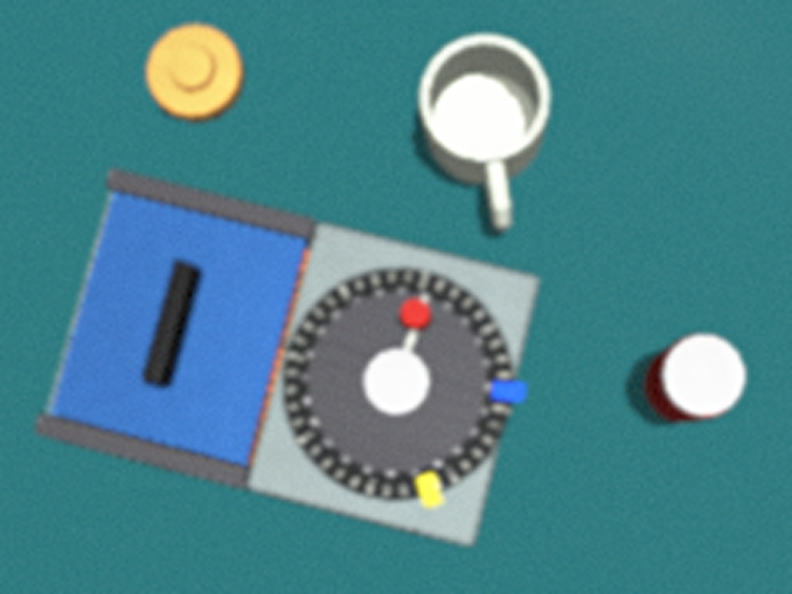

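View pics/s1.png

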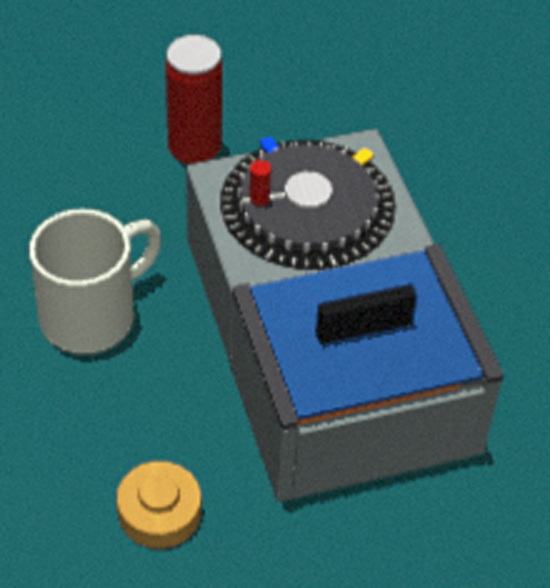

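```bash
cat >> h.py <<'E'
def seg(p,c,box):
    hsv=cv2.cvtColor(p["img"],cv2.COLOR_RGB2HSV).astype(int);H,S,V=hsv[...,0],hsv[...,1],hsv[...,2]
    m={"y":(abs(H-28)<7)&(S>150)&(V>120),"b":(abs(H-111)<10)&(S>150)&(V>90),"r":((H<8)|(H>172))&(S>150)&(V>70),"w":(S<40)&(V>170),"k":V<45}[c]
    z=np.zeros_like(m);l,t,r,b=box;z[t:b,l:r]=m[t:b,l:r]
    n,L,st,ce=cv2.connectedComponentsWithStats(z.astype(np.uint8));i=1+np.argmax(st[1:,4]);return L==i
E
python3 - <<'E'
from h import *
np.set_printoptions(precision=4,suppress=True)
p=snapshot("top");q=snapshot("scene")
B=dict(y=((285,320,315,345),(380,210,410,235)),b=((312,295,335,312),(348,210,365,223)),r=((280,265,310,292),(345,215,362,247)),w=((275,285,305,315),(355,220,390,250)),k=((205,255,240,310),(370,265,425,305)))
Z=dict(y=.094,b=.094,r=.137,w=.103,k=.130)
for c in B:
    try:
        a,b=seg(p,c,B[c][0]),seg(q,c,B[c][1]); ua,ub=cen(a),cen(b)
        print(c,a.sum(),b.sum(),ua,ub,"top@z",atz(p,ua,Z[c]),"sc@z",atz(q,ub,Z[c]),"tri",tri(p,ua,q,ub))
    except Exception as e: print(c,e)
o=observe();R=cv2.Rodrigues(o["orientation"])[0];print(R,o["ee_pos"])
E
```

```text
y 39 30 [298.5897 331.9744] [394.7667 222.1667] top@z [ 0.461  -0.0081  0.094 ] sc@z [ 0.4568 -0.0092  0.094 ] tri [ 0.4599 -0.0075  0.0972]
b 72 36 [323.9861 303.2222] [356.8611 217.0556] top@z [ 0.5155 -0.0553  0.094 ] sc@z [ 0.515 -0.057  0.094] tri [ 0.5156 -0.0555  0.0956]
r 54 133 [295.4259 279.8333] [353.5188 232.3684] top@z [ 0.5552 -0.0023  0.137 ] sc@z [0.5631 0.0108 0.137 ] tri [ 0.5562 -0.0014  0.1223]
w 334 202 [289.8204 299.512 ] [372.5099 235.1238] top@z [0.5212 0.0091 0.103 ] sc@z [0.518  0.0068 0.103 ] tri [0.5205 0.0092 0.1066]
k 78 576 [223.8333 283.141 ] [395.8056 285.5417] top@z [0.5479 0.1297 0.13  ] sc@z [0.5586 0.148  0.13  ] tri [0.549  0.1343 0.109 ]
[[-0.948   0.3182 -0.    ]
 [ 0.3182  0.948   0.    ]
 [ 0.      0.     -1.    ]] [0.175  0.5214 0.2313]
```

```bash
python3 -m creep '{"travel":[[-1.5,-1,0],[-4,-3,0],[-7,-5,0],[-10,-7.2,0],[-13,-9.4,0],[-16,-11.6,0],[-19,-13.7,0],[-22,-15.8,0],[-25,-17.9,0],[-28,-20,0]],"twist":[[0,0,0],[0,0,0],[0,0,0],[0,0,0],[0,0,0],[0,0,0],[0,0,0],[0,0,0],[0,0,0],[0,0,0]],"hand":[100,100,100,100,100,100,100,100,100,100]}' 25
```

```text
time: 2.13
ee_pos: [0.3775, 0.2411, 0.2316]
orientation: [0.506, 3.1, 0.001]
wrist_force: [0.8, 0.7, 0.6]
width: 0.0854
finger_force: 0.0
```

```bash
python3 -m creep '{"travel":[[-3,-2.1,0],[-6,-4.2,0],[-9,-6.3,0],[-12,-8.4,0],[-15,-10.5,0],[-18,-12.6,0],[-21,-14.8,0],[-23.5,-16.5,0],[-24.8,-17.5,0],[-24.8,-17.5,0]],"twist":[[0,0,0],[0,0,0],[0,0,0],[0,0,0],[0,0,0],[0,0,0],[0,0,0],[0,0,0],[0,0,0],[0,0,0]],"hand":[100,100,100,100,100,90,80,70,60,60]}'; python3 -c "
from h import *
o=observe();print(o['qpos'],o['ee_pos'],o['orientation'],o['width'])"
```

```text
time: 2.97
ee_pos: [0.5577, -0.0047, 0.2304]
orientation: [-0.511, -3.099, 0.001]
wrist_force: [-0.6, 1.1, -0.1]
width: 0.0513
finger_force: 0.0
[-1.58679007e-01  2.72589949e-01  3.87778056e-02  1.33758437e+00
 -4.31118957e-04  1.68187869e-01] [ 0.55773338 -0.00471595  0.23042824] [-5.11061096e-01 -3.09913903e+00  6.81544922e-04] 0.05131837264488587
```

```bash
python3 -m creep '{"travel":[[0,0,1],[0,0,2],[0,0,3],[0,0,4],[0,0,5],[0,0,6],[0,0,7],[0,0,7.8],[0,0,8],[0,0,8]],"twist":[[0,0,0],[0,0,0],[0,0,0],[0,0,0],[0,0,0],[0,0,0],[0,0,0],[0,0,0],[0,0,0],[0,0,0]],"hand":[60,60,60,60,60,60,60,60,60,60]}'; python3 -c "
from h import *
p=snapshot('scene');save(p,'s2.png',(310,120,440,250),4.5);q=snapshot('top');save(q,'t2.png',(220,220,360,350),4.5)
i=[cv2.imread('pics/'+n) for n in('s2.png','t2.png')];i=[cv2.resize(a,(400,400)) for a in i];cv2.imwrite('pics/c2.png',np.hstack(i))
o=observe();print(o['ee_pos'],proj(p,o['ee_pos']),proj(p,[.5555,-.002,.137]))"
```

```text
time: 3.8
ee_pos: [0.5559, -0.002, 0.1506]
orientation: [-0.506, -3.099, 0.0]
wrist_force: [0.1, -0.3, 0.3]
width: 0.0512
finger_force: 0.0
[ 0.55647882 -0.00217599  0.15157256] [[353.30315575 221.12298945]] [[353.60090584 226.53633843]]
```

View pics/c2.png

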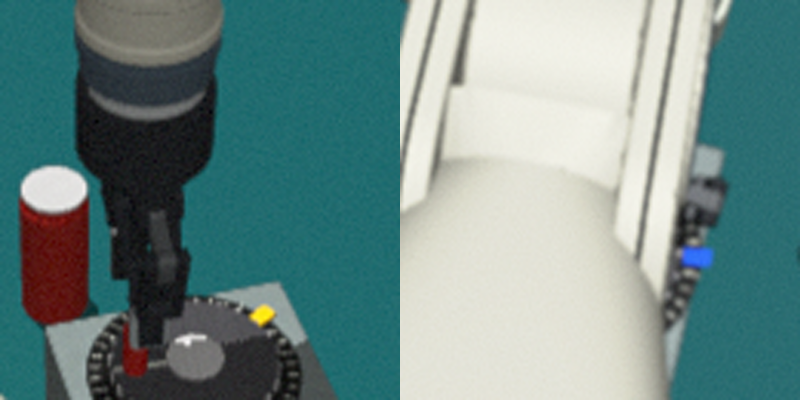

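```bash
python3 -m creep '{"travel":[[0,0,0.8],[0,0,1.6],[0,0,2.4],[0,0,3.2],[0,0,4],[0,0,4.2],[0,0,4.2],[0,0,4.2],[0,0,4.2],[0,0,4.2]],"twist":[[0,0,0],[0,0,0],[0,0,0],[0,0,0],[0,0,0],[0,0,0],[0,0,0],[0,0,0],[0,0,0],[0,0,0]],"hand":[60,60,60,60,60,60,40,20,0,0]}' 25; python3 -m creep '{"travel":[[0,0,0],[0,0,0],[0,0,0],[0,0,0],[0,0,0],[0,0,0],[0,0,0],[0,0,0],[0,0,0],[0,0,0]],"twist":[[0,0,0],[0,0,0],[0,0,0],[0,0,0],[0,0,0],[0,0,0],[0,0,0],[0,0,0],[0,0,0],[0,0,0]],"hand":[0,0,0,0,0,0,0,0,0,0]}' 25
```

```text
time: 4.73
ee_pos: [0.5565, -0.0021, 0.1097]
orientation: [0.506, 3.1, -0.0]
wrist_force: [-0.0, 0.6, 0.6]
width: 0.0147
finger_force: 26.1
time: 5.57
ee_pos: [0.5565, -0.0021, 0.1095]
orientation: [0.506, 3.1, 0.0]
wrist_force: [0.4, -0.6, 6.3]
width: 0.015
finger_force: 26.6
```

```bash
cat > arc.py <<'E'
import sys,numpy as np
def arc(a0,steps,r=3.8):
    f=lambda a:np.array([r*np.cos(np.radians(a-161.45)),r*np.sin(np.radians(a-161.45))*-1])
    a=a0+np.cumsum(steps);print(a0,"->",a[-1]);print([[*(float(round(v,2)) for v in f(x)-f(a0)),0] for x in a])
if __name__=="__main__": arc(float(sys.argv[1]),eval(sys.argv[2]))
E
python3 arc.py -17 "[-10]*10"
```

```text
-17.0 -> -117.0
[[0.04, -0.66, 0], [0.19, -1.31, 0], [0.46, -1.91, 0], [0.82, -2.47, 0], [1.28, -2.95, 0], [1.81, -3.34, 0], [2.4, -3.64, 0], [3.04, -3.83, 0], [3.7, -3.9, 0], [4.36, -3.86, 0]]
```

```bash
python3 -m creep '{"travel":[[0.04,-0.66,0],[0.19,-1.31,0],[0.46,-1.91,0],[0.82,-2.47,0],[1.28,-2.95,0],[1.81,-3.34,0],[2.4,-3.64,0],[3.04,-3.83,0],[3.7,-3.9,0],[4.36,-3.86,0]],"twist":[[0,0,0],[0,0,0],[0,0,0],[0,0,0],[0,0,0],[0,0,0],[0,0,0],[0,0,0],[0,0,0],[0,0,0]],"hand":[0,0,0,0,0,0,0,0,0,0]}' 25; python3 arc.py -117 "[-18]*10"
```

```text
time: 6.4
ee_pos: [0.5026, -0.0248, 0.1095]
orientation: [0.506, 3.099, 0.001]
wrist_force: [5.1, 4.6, 3.9]
width: 0.0152
finger_force: 26.7
-117.0 -> -297.0
[[1.13, 0.36, 0], [2.1, 1.05, 0], [2.81, 2.0, 0], [3.19, 3.13, 0], [3.2, 4.32, 0], [2.84, 5.45, 0], [2.15, 6.42, 0], [1.2, 7.13, 0], [0.07, 7.51, 0], [-1.12, 7.52, 0]]
```

```bash
python3 -m creep '{"travel":[[1.13,0.36,0],[2.1,1.05,0],[2.81,2.0,0],[3.19,3.13,0],[3.2,4.32,0],[2.84,5.45,0],[2.15,6.42,0],[1.2,7.13,0],[0.07,7.51,0],[-1.12,7.52,0]],"twist":[[0,0,0],[0,0,0],[0,0,0],[0,0,0],[0,0,0],[0,0,0],[0,0,0],[0,0,0],[0,0,0],[0,0,0]],"hand":[0,0,0,0,0,0,0,0,0,0]}' 25; python3 arc.py -297 "[-18]*10"; python3 -c "
from h import *
q=snapshot('scene');save(q,'s3.png',(300,140,460,260),4.8)"
```

```text
time: 7.23
ee_pos: [0.5355, 0.0441, 0.1094]
orientation: [-0.504, -3.098, -0.001]
wrist_force: [-7.0, 3.5, 10.7]
width: 0.0152
finger_force: 27.2
-297.0 -> -477.0
[[-1.13, -0.36, 0], [-2.1, -1.05, 0], [-2.81, -2.0, 0], [-3.19, -3.13, 0], [-3.2, -4.32, 0], [-2.84, -5.45, 0], [-2.15, -6.42, 0], [-1.2, -7.13, 0], [-0.07, -7.51, 0], [1.12, -7.52, 0]]
```

View pics/s3.png

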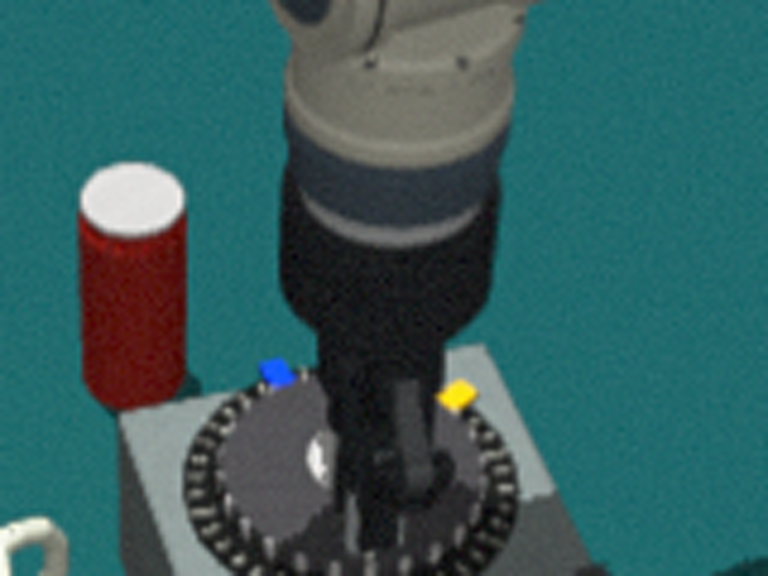

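```bash
python3 -m creep '{"travel":[[-1.13,-0.36,-0.1],[-2.1,-1.05,-0.1],[-2.81,-2.0,-0.1],[-3.19,-3.13,-0.1],[-3.2,-4.32,-0.1],[-2.84,-5.45,-0.1],[-2.15,-6.42,-0.1],[-1.2,-7.13,-0.1],[-0.07,-7.51,-0.1],[1.12,-7.52,-0.1]],"twist":[[0,0,0],[0,0,0],[0,0,0],[0,0,0],[0,0,0],[0,0,0],[0,0,0],[0,0,0],[0,0,0],[0,0,0]],"hand":[0,0,0,0,0,0,0,0,0,0]}' 25;  python3 -m creep '{"travel":[[1.13,0.36,0],[2.1,1.05,0],[2.81,2.0,0],[3.19,3.13,0],[3.2,4.32,0],[2.84,5.45,0],[2.15,6.42,0],[1.2,7.13,0],[0.07,7.51,0],[-1.12,7.52,0]],"twist":[[0,0,0],[0,0,0],[0,0,0],[0,0,0],[0,0,0],[0,0,0],[0,0,0],[0,0,0],[0,0,0],[0,0,0]],"hand":[0,0,0,0,0,0,0,0,0,0]}' 25; python3 arc.py -657 "[-18]*10"
```

```text
time: 8.12
ee_pos: [0.5027, -0.025, 0.1098]
orientation: [0.507, 3.099, 0.001]
wrist_force: [11.4, 5.6, -5.3]
width: 0.015
finger_force: 25.8
time: 8.95
ee_pos: [0.5349, 0.0442, 0.1096]
orientation: [-0.504, -3.096, -0.001]
wrist_force: [-7.2, 4.9, 6.3]
width: 0.0149
finger_force: 26.9
-657.0 -> -837.0
[[-1.13, -0.36, 0], [-2.1, -1.05, 0], [-2.81, -2.0, 0], [-3.19, -3.13, 0], [-3.2, -4.32, 0], [-2.84, -5.45, 0], [-2.15, -6.42, 0], [-1.2, -7.13, 0], [-0.07, -7.51, 0], [1.12, -7.52, 0]]
```

```bash
python3 -m creep '{"travel":[[-1.13,-0.36,0],[-2.1,-1.05,0],[-2.81,-2.0,0],[-3.19,-3.13,0],[-3.2,-4.32,0],[-2.84,-5.45,0],[-2.15,-6.42,0],[-1.2,-7.13,0],[-0.07,-7.51,0],[1.12,-7.52,0]],"twist":[[0,0,0],[0,0,0],[0,0,0],[0,0,0],[0,0,0],[0,0,0],[0,0,0],[0,0,0],[0,0,0],[0,0,0]],"hand":[0,0,0,0,0,0,0,0,0,0]}' 25; python3 arc.py -837 "[-9,-9,-9,-9,-7,-3,-.6,0,0,0]"
```

```text
time: 9.78
ee_pos: [0.5027, -0.025, 0.1098]
orientation: [0.507, 3.099, 0.001]
wrist_force: [11.0, 6.7, -5.8]
width: 0.0152
finger_force: 26.0
-837.0 -> -883.6
[[0.58, 0.13, 0], [1.13, 0.36, 0], [1.65, 0.66, 0], [2.1, 1.05, 0], [2.41, 1.39, 0], [2.53, 1.55, 0], [2.56, 1.58, 0], [2.56, 1.58, 0], [2.56, 1.58, 0], [2.56, 1.58, 0]]
```

```bash
python3 -m creep '{"travel":[[0.58,0.13,0],[1.13,0.36,0],[1.65,0.66,0],[2.1,1.05,0],[2.41,1.39,0],[2.53,1.55,0],[2.56,1.58,0],[2.56,1.58,0],[2.56,1.58,0],[2.56,1.58,0]],"twist":[[0,0,0],[0,0,0],[0,0,0],[0,0,0],[0,0,0],[0,0,0],[0,0,0],[0,0,0],[0,0,0],[0,0,0]],"hand":[0,0,0,0,0,0,0,0,0,0]}' 25;  python3 -c "
from h import *
q=snapshot('scene');save(q,'s4.png',(310,190,430,280),6)
m=seg(q,'y',(380,205,415,240));print(m.sum(),cen(m),atz(q,cen(m),.094));o=observe();print(o['ee_pos'],o['wrist_force'])"; python3 arc.py -163.6 "[6]+[16]*9"
```

```text
time: 10.62
ee_pos: [0.4838, -0.0024, 0.1098]
orientation: [0.507, 3.1, -0.002]
wrist_force: [6.8, -2.0, -5.2]
width: 0.0152
finger_force: 26.0
15 [396.2        221.66666667] [ 0.45358569 -0.00904695  0.094     ]
[ 0.48381701 -0.00239556  0.10982626] [ 7.69574914 -1.95824931 -4.2811603 ]
-163.6 -> -13.599999999999994
[[-0.24, -0.31, 0], [-1.04, -1.01, 0], [-2.0, -1.46, 0], [-3.05, -1.62, 0], [-4.09, -1.49, 0], [-5.07, -1.08, 0], [-5.89, -0.42, 0], [-6.5, 0.45, 0], [-6.84, 1.45, 0], [-6.9, 2.5, 0]]
```

View pics/s4.png

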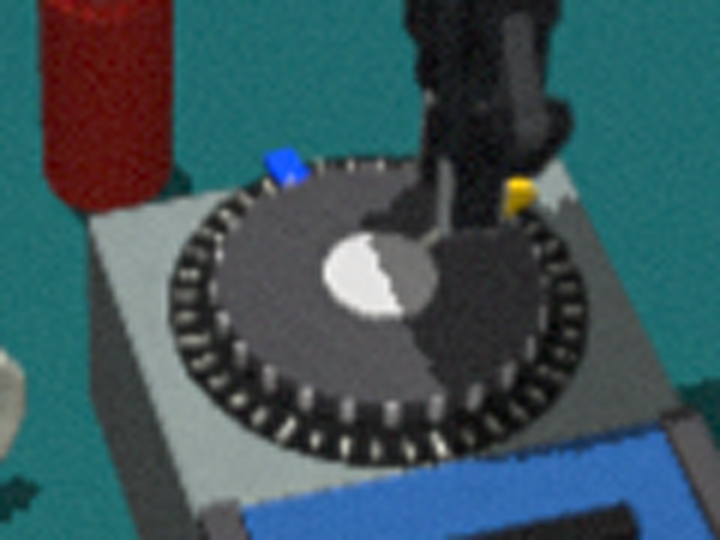

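```bash
python3 -c "
from h import *
q=snapshot('scene')
h=atz(q,(373.0,235.4),.104);p=atz(q,(381.2,229.2),.103);print(h,p,np.degrees(np.arctan2(*(p-h)[1::-1])))
C=np.array([.52,.009,0])
for a in(-158,-163.6,-170):
  t=np.radians(a);print(a,[((proj(q,C+[r*np.cos(t),r*np.sin(t),.104])[0]-[310,190]+.5)*6).round() for r in(0,.015,.02,.025)])
for a in (-163.6,-94.9): t=np.radians(a);print((proj(q,C+[.064*np.cos(t),.064*np.sin(t),.094])[0]-[310,190]+.5)*6)
"
```

```text
[0.51812392 0.00864165 0.104     ] [0.49529884 0.00140951 0.103     ] -162.4191608433203
-158 [array([377., 278.]), array([405., 252.]), array([414., 243.]), array([423., 234.])]
-163.6 [array([377., 278.]), array([408., 254.]), array([419., 246.]), array([429., 238.])]
-170 [array([377., 278.]), array([412., 257.]), array([424., 250.]), array([436., 243.])]
[507.21941659 198.1882466 ]
[288.81887657 169.08428683]
```

```bash
python3 -m creep '{"travel":[[-0.24,-0.31,0],[-1.04,-1.01,0],[-2.0,-1.46,0],[-3.05,-1.62,0],[-4.09,-1.49,0],[-5.07,-1.08,0],[-5.89,-0.42,0],[-6.5,0.45,0],[-6.84,1.45,0],[-6.9,2.5,0]],"twist":[[0,0,0],[0,0,0],[0,0,0],[0,0,0],[0,0,0],[0,0,0],[0,0,0],[0,0,0],[0,0,0],[0,0,0]],"hand":[0,0,0,0,0,0,0,0,0,0]}' 25; python3 arc.py -13.6 "[18]*10"; python3 arc.py 166.4 "[14,14,14,14,14,12,10,5,1.75,0]"
```

```text
time: 11.55
ee_pos: [0.5574, 0.0007, 0.1098]
orientation: [-0.507, -3.1, 0.001]
wrist_force: [-2.9, -0.8, -3.6]
width: 0.0151
finger_force: 26.1
-13.6 -> 166.4
[[0.29, 1.15, 0], [0.92, 2.16, 0], [1.83, 2.93, 0], [2.93, 3.37, 0], [4.11, 3.46, 0], [5.27, 3.17, 0], [6.28, 2.54, 0], [7.04, 1.63, 0], [7.49, 0.53, 0], [7.57, -0.66, 0]]
166.4 -> 265.15
[[-0.19, -0.91, 0], [-0.6, -1.74, 0], [-1.19, -2.45, 0], [-1.94, -2.99, 0], [-2.8, -3.34, 0], [-3.58, -3.47, 0], [-4.25, -3.44, 0], [-4.57, -3.39, 0], [-4.69, -3.36, 0], [-4.69, -3.36, 0]]
```

```bash
python3 -m creep '{"travel":[[0.29,1.15,0],[0.92,2.16,0],[1.83,2.93,0],[2.93,3.37,0],[4.11,3.46,0],[5.27,3.17,0],[6.28,2.54,0],[7.04,1.63,0],[7.49,0.53,0],[7.57,-0.66,0]],"twist":[[0,0,0],[0,0,0],[0,0,0],[0,0,0],[0,0,0],[0,0,0],[0,0,0],[0,0,0],[0,0,0],[0,0,0]],"hand":[0,0,0,0,0,0,0,0,0,0]}' 25; python3 -m creep '{"travel":[[-0.19,-0.91,0],[-0.6,-1.74,0],[-1.19,-2.45,0],[-1.94,-2.99,0],[-2.8,-3.34,0],[-3.58,-3.47,0],[-4.25,-3.44,0],[-4.57,-3.39,0],[-4.69,-3.36,0],[-4.69,-3.36,0]],"twist":[[0,0,0],[0,0,0],[0,0,0],[0,0,0],[0,0,0],[0,0,0],[0,0,0],[0,0,0],[0,0,0],[0,0,0]],"hand":[0,0,0,0,0,0,0,0,0,0]}' 25; python3 -c "
from h import *
q=snapshot('scene');save(q,'s5.png',(310,190,430,280),6);o=observe();e=o['ee_pos'];print(e,o['wrist_force'],np.degrees(np.arctan2(e[1]-.009,e[0]-.5195)))"
python3 arc.py -94.85 "[-7]*10"; python3 arc.py -164.85 "[-2]*10"
```

```text
time: 12.38
ee_pos: [0.4829, 0.0184, 0.1102]
orientation: [0.505, 3.097, 0.003]
wrist_force: [16.0, 2.5, -20.0]
width: 0.0149
finger_force: 25.0
time: 13.22
ee_pos: [0.5164, -0.0286, 0.11]
orientation: [-0.506, -3.1, -0.0]
wrist_force: [-0.8, 1.5, -10.4]
width: 0.015
finger_force: 25.9
[ 0.51639331 -0.02858941  0.11007   ] [  0.46456239   2.14749925 -11.3804028 ] -94.724646339303
-94.85 -> -164.85
[[0.46, -0.08, 0], [0.92, -0.11, 0], [1.38, -0.08, 0], [1.84, 0.01, 0], [2.28, 0.15, 0], [2.7, 0.35, 0], [3.1, 0.59, 0], [3.46, 0.88, 0], [3.78, 1.21, 0], [4.06, 1.58, 0]]
-164.85 -> -184.85
[[0.07, 0.11, 0], [0.14, 0.23, 0], [0.2, 0.34, 0], [0.26, 0.46, 0], [0.32, 0.58, 0], [0.37, 0.7, 0], [0.42, 0.83, 0], [0.46, 0.95, 0], [0.5, 1.08, 0], [0.53, 1.21, 0]]
```

View pics/s5.png

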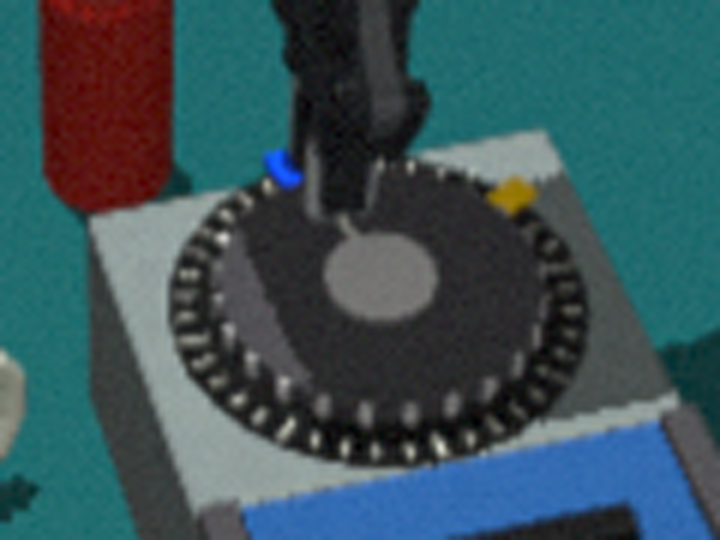

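```bash
python3 -c "
from h import *
q=snapshot('scene')
m=seg(q,'y',(380,205,415,240));print(m.sum(),cen(m),atz(q,cen(m),.094))
C=np.array([.5195,.009,0])
for a in(-88,-94.85,-101):
  t=np.radians(a);print(a,[((proj(q,C+[r*np.cos(t),r*np.sin(t),.103])[0]-[310,190]+.5)*6).round() for r in(0,.015,.02,.025,.03)])
for a in (-163.6,-94.85): t=np.radians(a);print((proj(q,C+[.064*np.cos(t),.064*np.sin(t),.094])[0]-[310,190]+.5)*6)
"
```

```text
23 [395. 222.] [ 0.45615335 -0.00939901  0.094     ]
-88 [array([378., 280.]), array([352., 250.]), array([343., 240.]), array([335., 231.]), array([327., 221.])]
-94.85 [array([378., 280.]), array([357., 248.]), array([350., 238.]), array([343., 228.]), array([336., 217.])]
-101 [array([378., 280.]), array([361., 247.]), array([356., 236.]), array([351., 226.]), array([345., 215.])]
[508.51068119 197.66625636]
[289.97795175 168.6180989 ]
```

```bash
python3 -m creep '{"travel":[[-0.01,-0.04,0],[-0.02,-0.07,0],[-0.024,-0.097,0],[-0.024,-0.097,0],[-0.024,-0.097,0],[-0.024,-0.097,0],[-0.024,-0.097,0],[-0.024,-0.097,0],[-0.024,-0.097,0],[-0.024,-0.097,0]],"twist":[[0,0,0],[0,0,0],[0,0,0],[0,0,0],[0,0,0],[0,0,0],[0,0,0],[0,0,0],[0,0,0],[0,0,0]],"hand":[0,0,0,0,0,0,0,0,0,0]}' 25; python3 -c "
from h import *
p=snapshot('top');save(p,'x.png')
for n in('scene','top'):
  q=snapshot(n)
  for d in models.regions_of(q,'lid')[:1]: print(n,d['conf'],cen(d['mask']),d['bbox'])
"
```

```text
time: 14.15
ee_pos: [0.5164, -0.0288, 0.11]
orientation: [-0.505, -3.1, -0.003]
wrist_force: [0.2, 8.0, -11.6]
width: 0.0149
finger_force: 25.7
scene 0.93 [395.22288297 293.54424358] [351.8, 258.0, 442.9, 327.7]
top 0.86 [222.47836538 283.23701923] [182.7, 243.1, 261.8, 325.5]
```

```bash
cat > chk.py <<'E'
from h import *
import sys
q=snapshot("scene");d=[d for d in models.regions_of(q,"lid") if d["conf"]>.5]
c=cen(d[0]["mask"]) if d else np.array([395.2,293.4]);s=np.hypot(*(c-[395.2,293.4]))
o=observe();e=o["ee_pos"];f=o["wrist_force"];t=np.arctan2(e[1]-.009,e[0]-.5195)
F=-(f[0]*np.sin(t)-f[1]*np.cos(t));G=f[0]*np.cos(t)+f[1]*np.sin(t)
print("deg %.1f tang %.1f rad %.1f fz %.1f lidshift %.1f"%(np.degrees(t),F,G,f[2],s))
sys.exit(1 if F>11 or s>2.2 else 0)
E
python3 - <<'E'
import numpy as np
f=lambda a:3.8*np.array([np.cos(np.radians(a-161.45)),-np.sin(np.radians(a-161.45))])
a=-94.85+np.cumsum([-4,-8,-9,-9,-9,-9,-9,-7,-4,-2]);print([[*(float(round(v,2)) for v in f(x)-f(-94.85)+[.024,.097]),0] for x in a],a[-1])
a0=a[-1]
for k in range(37): print(round(a0-2.5*k,1),(f(a0-2.5*(k+1))-f(a0-2.5*k)).round(3).tolist(),end="; ")
E
```

```text
[[0.28, 0.04, 0], [0.81, -0.01, 0], [1.41, 0.02, 0], [1.99, 0.14, 0], [2.55, 0.35, 0], [3.07, 0.65, 0], [3.53, 1.02, 0], [3.85, 1.36, 0], [4.01, 1.57, 0], [4.09, 1.68, 0]] -164.85
-164.8 [0.089, 0.14]; -167.4 [0.083, 0.144]; -169.8 [0.076, 0.147]; -172.4 [0.07, 0.15]; -174.8 [0.063, 0.153]; -177.4 [0.057, 0.156]; -179.8 [0.05, 0.158]; -182.4 [0.043, 0.16]; -184.8 [0.036, 0.162]; -187.4 [0.029, 0.163]; -189.8 [0.021, 0.164]; -192.4 [0.014, 0.165]; -194.8 [0.007, 0.166]; -197.4 [-0.0, 0.166]; -199.8 [-0.007, 0.166]; -202.4 [-0.015, 0.165]; -204.8 [-0.022, 0.164]; -207.4 [-0.029, 0.163]; -209.8 [-0.036, 0.162]; -212.4 [-0.043, 0.16]; -214.8 [-0.05, 0.158]; -217.4 [-0.057, 0.156]; -219.8 [-0.064, 0.153]; -222.4 [-0.07, 0.15]; -224.8 [-0.077, 0.147]; -227.4 [-0.083, 0.144]; -229.8 [-0.089, 0.14]; -232.4 [-0.095, 0.136]; -234.8 [-0.101, 0.131]; -237.4 [-0.107, 0.127]; -239.8 [-0.112, 0.122]; -242.4 [-0.117, 0.117]; -244.8 [-0.122, 0.112]; -247.4 [-0.127, 0.106]; -249.8 [-0.132, 0.101]; -252.4 [-0.136, 0.095]; -254.8 [-0.14, 0.089];
```

```bash
python3 -m creep '{"travel":[[0.28,0.04,0.05],[0.81,-0.01,0.1],[1.41,0.02,0.1],[1.99,0.14,0.1],[2.55,0.35,0.1],[3.07,0.65,0.1],[3.53,1.02,0.1],[3.85,1.36,0.1],[4.01,1.57,0.1],[4.09,1.68,0.1]],"twist":[[0,0,0],[0,0,0],[0,0,0],[0,0,0],[0,0,0],[0,0,0],[0,0,0],[0,0,0],[0,0,0],[0,0,0]],"hand":[0,0,0,0,0,0,0,0,0,0]}' 25 | tail -3 && python3 chk.py && python3 -m creep '{"travel":[[0.02,0.04,0],[0.04,0.07,0],[0.07,0.1,0],[0.09,0.14,0],[0.11,0.17,0],[0.13,0.21,0],[0.15,0.25,0],[0.17,0.28,0],[0.17,0.28,0],[0.17,0.28,0]],"twist":[[0,0,0],[0,0,0],[0,0,0],[0,0,0],[0,0,0],[0,0,0],[0,0,0],[0,0,0],[0,0,0],[0,0,0]],"hand":[0,0,0,0,0,0,0,0,0,0]}' 25 |tail -3 && python3 chk.py
```

```text
wrist_force: [3.8, -1.4, -8.0]
width: 0.015
finger_force: 26.0
deg -164.2 tang 2.0 rad -3.9 fz -6.8 lidshift 0.1
wrist_force: [4.3, -2.2, 3.0]
width: 0.015
finger_force: 27.0
deg -169.7 tang 1.9 rad -3.1 fz 4.7 lidshift 0.0
```

```bash
sed -i 's/F>11/F>7/' chk.py && python3 -m creep '{"travel":[[0.02,0.04,0],[0.02,0.04,0],[0.04,0.07,0],[0.04,0.07,0],[0.06,0.11,0],[0.06,0.11,0],[0.08,0.15,0],[0.08,0.15,0],[0.08,0.15,0],[0.08,0.15,0]],"twist":[[0,0,0],[0,0,0],[0,0,0],[0,0,0],[0,0,0],[0,0,0],[0,0,0],[0,0,0],[0,0,0],[0,0,0]],"hand":[0,0,0,0,0,0,0,0,0,0]}' 25 >/dev/null && python3 chk.py && python3 -m creep '{"travel":[[0.02,0.04,0],[0.02,0.04,0],[0.04,0.07,0],[0.04,0.07,0],[0.05,0.11,0],[0.05,0.11,0],[0.07,0.15,0],[0.07,0.15,0],[0.07,0.15,0],[0.07,0.15,0]],"twist":[[0,0,0],[0,0,0],[0,0,0],[0,0,0],[0,0,0],[0,0,0],[0,0,0],[0,0,0],[0,0,0],[0,0,0]],"hand":[0,0,0,0,0,0,0,0,0,0]}' 25 >/dev/null && python3 chk.py && python3 -m creep '{"travel":[[0.02,0.04,0],[0.02,0.04,0],[0.03,0.08,0],[0.03,0.08,0],[0.05,0.12,0],[0.05,0.12,0],[0.06,0.154,0],[0.06,0.154,0],[0.06,0.154,0],[0.06,0.154,0]],"twist":[[0,0,0],[0,0,0],[0,0,0],[0,0,0],[0,0,0],[0,0,0],[0,0,0],[0,0,0],[0,0,0],[0,0,0]],"hand":[0,0,0,0,0,0,0,0,0,0]}' 25 >/dev/null && python3 chk.py && python3 -m creep '{"travel":[[0.01,0.04,0],[0.01,0.04,0],[0.03,0.08,0],[0.03,0.08,0],[0.04,0.12,0],[0.04,0.12,0],[0.057,0.156,0],[0.057,0.156,0],[0.057,0.156,0],[0.057,0.156,0]],"twist":[[0,0,0],[0,0,0],[0,0,0],[0,0,0],[0,0,0],[0,0,0],[0,0,0],[0,0,0],[0,0,0],[0,0,0]],"hand":[0,0,0,0,0,0,0,0,0,0]}' 25 >/dev/null && python3 chk.py && python3 -m creep '{"travel":[[0.01,0.04,0],[0.01,0.04,0],[0.03,0.08,0],[0.03,0.08,0],[0.04,0.12,0],[0.04,0.12,0],[0.05,0.158,0],[0.05,0.158,0],[0.05,0.158,0],[0.05,0.158,0]],"twist":[[0,0,0],[0,0,0],[0,0,0],[0,0,0],[0,0,0],[0,0,0],[0,0,0],[0,0,0],[0,0,0],[0,0,0]],"hand":[0,0,0,0,0,0,0,0,0,0]}' 25 >/dev/null && python3 chk.py && python3 -m creep '{"travel":[[0.01,0.04,0],[0.01,0.04,0],[0.02,0.08,0],[0.02,0.08,0],[0.03,0.12,0],[0.03,0.12,0],[0.043,0.16,0],[0.043,0.16,0],[0.043,0.16,0],[0.043,0.16,0]],"twist":[[0,0,0],[0,0,0],[0,0,0],[0,0,0],[0,0,0],[0,0,0],[0,0,0],[0,0,0],[0,0,0],[0,0,0]],"hand":[0,0,0,0,0,0,0,0,0,0]}' 25 >/dev/null && python3 chk.py
```

```text
deg -172.2 tang 1.9 rad -4.1 fz 4.9 lidshift 0.1
deg -174.8 tang 2.4 rad -4.0 fz 5.1 lidshift 0.2
deg -177.4 tang 1.7 rad -4.3 fz 5.2 lidshift 0.1
deg 180.0 tang 1.2 rad -3.9 fz 5.4 lidshift 0.3
deg 177.4 tang 1.2 rad -3.9 fz 5.3 lidshift 0.1
deg 174.8 tang 0.1 rad -4.4 fz 5.7 lidshift 0.3
```

```bash
python3 -m creep '{"travel":[[0.01,0.04,0],[0.01,0.04,0],[0.02,0.08,0],[0.02,0.08,0],[0.03,0.12,0],[0.03,0.12,0],[0.036,0.162,0],[0.036,0.162,0],[0.036,0.162,0],[0.036,0.162,0]],"twist":[[0,0,0],[0,0,0],[0,0,0],[0,0,0],[0,0,0],[0,0,0],[0,0,0],[0,0,0],[0,0,0],[0,0,0]],"hand":[0,0,0,0,0,0,0,0,0,0]}' 25 >/dev/null && python3 chk.py && python3 -m creep '{"travel":[[0.01,0.04,0],[0.01,0.04,0],[0.015,0.08,0],[0.015,0.08,0],[0.02,0.12,0],[0.02,0.12,0],[0.029,0.163,0],[0.029,0.163,0],[0.029,0.163,0],[0.029,0.163,0]],"twist":[[0,0,0],[0,0,0],[0,0,0],[0,0,0],[0,0,0],[0,0,0],[0,0,0],[0,0,0],[0,0,0],[0,0,0]],"hand":[0,0,0,0,0,0,0,0,0,0]}' 25 >/dev/null && python3 chk.py && python3 -m creep '{"travel":[[0.005,0.04,0],[0.005,0.04,0],[0.01,0.08,0],[0.01,0.08,0],[0.015,0.12,0],[0.015,0.12,0],[0.021,0.164,0],[0.021,0.164,0],[0.021,0.164,0],[0.021,0.164,0]],"twist":[[0,0,0],[0,0,0],[0,0,0],[0,0,0],[0,0,0],[0,0,0],[0,0,0],[0,0,0],[0,0,0],[0,0,0]],"hand":[0,0,0,0,0,0,0,0,0,0]}' 25 >/dev/null && python3 chk.py && python3 -m creep '{"travel":[[0.005,0.04,0],[0.005,0.04,0],[0.01,0.08,0],[0.01,0.08,0],[0.01,0.12,0],[0.01,0.12,0],[0.014,0.165,0],[0.014,0.165,0],[0.014,0.165,0],[0.014,0.165,0]],"twist":[[0,0,0],[0,0,0],[0,0,0],[0,0,0],[0,0,0],[0,0,0],[0,0,0],[0,0,0],[0,0,0],[0,0,0]],"hand":[0,0,0,0,0,0,0,0,0,0]}' 25 >/dev/null && python3 chk.py && python3 -m creep '{"travel":[[0,0.04,0],[0,0.04,0],[0,0.08,0],[0,0.08,0],[0.005,0.12,0],[0.005,0.12,0],[0.007,0.166,0],[0.007,0.166,0],[0.007,0.166,0],[0.007,0.166,0]],"twist":[[0,0,0],[0,0,0],[0,0,0],[0,0,0],[0,0,0],[0,0,0],[0,0,0],[0,0,0],[0,0,0],[0,0,0]],"hand":[0,0,0,0,0,0,0,0,0,0]}' 25 >/dev/null && python3 chk.py && python3 -m creep '{"travel":[[0,0.04,0],[0,0.04,0],[0,0.08,0],[0,0.08,0],[0,0.12,0],[0,0.12,0],[0,0.166,0],[0,0.166,0],[0,0.166,0],[0,0.166,0]],"twist":[[0,0,0],[0,0,0],[0,0,0],[0,0,0],[0,0,0],[0,0,0],[0,0,0],[0,0,0],[0,0,0],[0,0,0]],"hand":[0,0,0,0,0,0,0,0,0,0]}' 25 >/dev/null && python3 chk.py && python3 -m creep '{"travel":[[0,0.04,0],[0,0.04,0],[0,0.08,0],[0,0.08,0],[-0.005,0.12,0],[-0.005,0.12,0],[-0.007,0.166,0],[-0.007,0.166,0],[-0.007,0.166,0],[-0.007,0.166,0]],"twist":[[0,0,0],[0,0,0],[0,0,0],[0,0,0],[0,0,0],[0,0,0],[0,0,0],[0,0,0],[0,0,0],[0,0,0]],"hand":[0,0,0,0,0,0,0,0,0,0]}' 25 >/dev/null && python3 chk.py && python3 -m creep '{"travel":[[0,0.04,0],[0,0.04,0],[-0.007,0.08,0],[-0.007,0.08,0],[-0.01,0.12,0],[-0.01,0.12,0],[-0.015,0.165,0],[-0.015,0.165,0],[-0.015,0.165,0],[-0.015,0.165,0]],"twist":[[0,0,0],[0,0,0],[0,0,0],[0,0,0],[0,0,0],[0,0,0],[0,0,0],[0,0,0],[0,0,0],[0,0,0]],"hand":[0,0,0,0,0,0,0,0,0,0]}' 25 && python3 chk.py
```

```text
deg 172.1 tang -0.9 rad -3.8 fz 5.5 lidshift 0.8
deg 169.9 tang 1.0 rad -3.6 fz 5.5 lidshift 3.8
```

```bash
python3 chk.py; python3 -c "
from h import *
q=snapshot('scene');save(q,'s6.png',(310,190,460,370),3.2)
o=observe();print(o['time'],o['ee_pos'],o['wrist_force'])
for n in('scene','top'):
  q=snapshot(n)
  for d in models.regions_of(q,'lid')[:1]: print(n,d['conf'],cen(d['mask']),d['bbox'])"
```

```text
deg 169.8 tang -0.5 rad -4.6 fz 6.3 lidshift 3.8
23.8833 [0.48252781 0.01562221 0.10946614] [ 4.11465397 -1.60770575  5.18638193]
scene 0.68 [396.64588349 296.90731825] [349.5, 263.6, 442.7, 331.6]
top 0.67 [210.27411377 274.77328937] [181.3, 243.3, 259.3, 316.0]
```

View pics/s6.png

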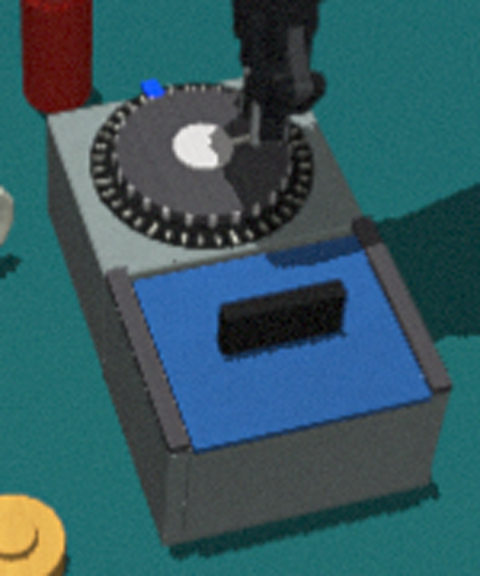

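```bash
python3 -m creep '{"travel":[[0.003,0.02,0],[0.003,0.02,0],[0.006,0.04,0],[0.006,0.04,0],[0.01,0.06,0],[0.01,0.06,0],[0.01,0.08,0],[0.01,0.08,0],[0.01,0.08,0],[0.01,0.08,0]],"twist":[[0,0,0],[0,0,0],[0,0,0],[0,0,0],[0,0,0],[0,0,0],[0,0,0],[0,0,0],[0,0,0],[0,0,0]],"hand":[0,0,0,0,0,0,0,0,0,0]}' 25 >/dev/null; python3 chk.py
```

```text
deg 168.7 tang 0.4 rad -4.0 fz 6.0 lidshift 3.8
```

```bash
python3 -m creep '{"travel":[[0.003,0.02,0],[0.003,0.02,0],[0.006,0.04,0],[0.006,0.04,0],[0.01,0.06,0],[0.01,0.06,0],[0.01,0.08,0],[0.01,0.08,0],[0.01,0.08,0],[0.01,0.08,0]],"twist":[[0,0,0],[0,0,0],[0,0,0],[0,0,0],[0,0,0],[0,0,0],[0,0,0],[0,0,0],[0,0,0],[0,0,0]],"hand":[0,0,0,0,0,0,0,0,0,0]}' 25 >/dev/null; python3 chk.py;  python3 -c "
from h import *
q=snapshot('scene');save(q,'s7.png',(310,190,460,370),3.2)"
```

```text
deg 167.5 tang 0.1 rad -5.4 fz 5.4 lidshift 4.0
```

```bash
sed -i 's/s>2.2/s>20/;s/F>7/F>4/' chk.py; python3 -m creep '{"travel":[[0.002,0.02,0],[0.002,0.02,0],[0.003,0.04,0],[0.003,0.04,0],[0.004,0.06,0],[0.004,0.06,0],[0.006,0.08,0],[0.006,0.08,0],[0.006,0.08,0],[0.006,0.08,0]],"twist":[[0,0,0],[0,0,0],[0,0,0],[0,0,0],[0,0,0],[0,0,0],[0,0,0],[0,0,0],[0,0,0],[0,0,0]],"hand":[0,0,0,0,0,0,0,0,0,0]}' 25 >/dev/null; python3 chk.py && python3 -m creep '{"travel":[[0.002,0.02,0],[0.002,0.02,0],[0.003,0.04,0],[0.003,0.04,0],[0.004,0.06,0],[0.004,0.06,0],[0.005,0.08,0],[0.005,0.08,0],[0.005,0.08,0],[0.005,0.08,0]],"twist":[[0,0,0],[0,0,0],[0,0,0],[0,0,0],[0,0,0],[0,0,0],[0,0,0],[0,0,0],[0,0,0],[0,0,0]],"hand":[0,0,0,0,0,0,0,0,0,0]}' 25 ; python3 chk.py;  python3 -c "
from h import *
q=snapshot('scene');save(q,'s7.png',(310,190,460,370),3.2)"
```

```text
deg 166.3 tang 0.8 rad -3.3 fz 6.1 lidshift 3.8
time: 27.77
ee_pos: [0.4832, 0.0187, 0.1094]
orientation: [0.506, 3.1, 0.0]
wrist_force: [3.7, -1.4, 5.6]
width: 0.015
finger_force: 27.3
deg 165.1 tang -0.7 rad -3.6 fz 5.4 lidshift 3.9
```

View pics/s7.png

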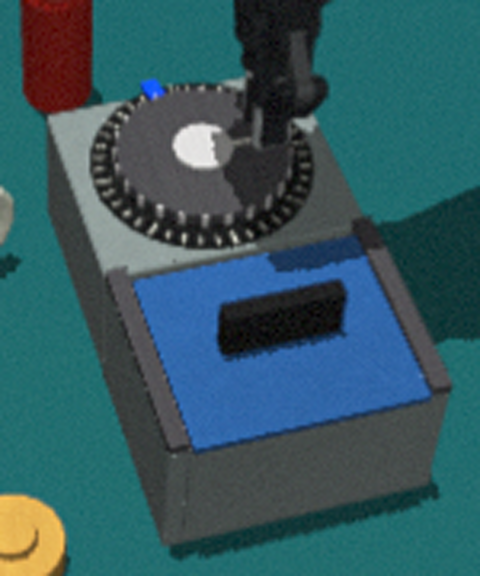

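```bash
python3 -m creep '{"travel":[[0,0.04,0],[0,0.04,0],[0,0.08,0],[0,0.08,0],[0.005,0.12,0],[0.005,0.12,0],[0.007,0.166,0],[0.007,0.166,0],[0.007,0.166,0],[0.007,0.166,0]],"twist":[[0,0,0],[0,0,0],[0,0,0],[0,0,0],[0,0,0],[0,0,0],[0,0,0],[0,0,0],[0,0,0],[0,0,0]],"hand":[0,0,0,0,0,0,0,0,0,0]}' 25 >/dev/null && python3 chk.py && python3 -m creep '{"travel":[[0,0.04,0],[0,0.04,0],[0,0.08,0],[0,0.08,0],[0,0.12,0],[0,0.12,0],[0,0.166,0],[0,0.166,0],[0,0.166,0],[0,0.166,0]],"twist":[[0,0,0],[0,0,0],[0,0,0],[0,0,0],[0,0,0],[0,0,0],[0,0,0],[0,0,0],[0,0,0],[0,0,0]],"hand":[0,0,0,0,0,0,0,0,0,0]}' 25 >/dev/null && python3 chk.py && python3 -m creep '{"travel":[[0,0.04,0],[0,0.04,0],[0,0.08,0],[0,0.08,0],[-0.005,0.12,0],[-0.005,0.12,0],[-0.007,0.166,0],[-0.007,0.166,0],[-0.007,0.166,0],[-0.007,0.166,0]],"twist":[[0,0,0],[0,0,0],[0,0,0],[0,0,0],[0,0,0],[0,0,0],[0,0,0],[0,0,0],[0,0,0],[0,0,0]],"hand":[0,0,0,0,0,0,0,0,0,0]}' 25 >/dev/null && python3 chk.py && python3 -m creep '{"travel":[[0,0.04,0],[0,0.04,0],[-0.007,0.08,0],[-0.007,0.08,0],[-0.01,0.12,0],[-0.01,0.12,0],[-0.015,0.165,0],[-0.015,0.165,0],[-0.015,0.165,0],[-0.015,0.165,0]],"twist":[[0,0,0],[0,0,0],[0,0,0],[0,0,0],[0,0,0],[0,0,0],[0,0,0],[0,0,0],[0,0,0],[0,0,0]],"hand":[0,0,0,0,0,0,0,0,0,0]}' 25 && python3 chk.py
```

```text
deg 162.6 tang 0.3 rad -4.3 fz 5.8 lidshift 4.1
deg 160.1 tang 0.3 rad -3.8 fz 7.0 lidshift 4.1
deg 157.6 tang -0.5 rad -3.8 fz 6.1 lidshift 3.9
time: 31.55
ee_pos: [0.4854, 0.0248, 0.1095]
orientation: [0.506, 3.1, -0.0]
wrist_force: [3.0, -1.5, 6.0]
width: 0.0153
finger_force: 27.4
deg 155.1 tang -0.0 rad -4.0 fz 6.2 lidshift 3.8
```

```bash
python3 -c "
from h import *
q=snapshot('scene');g=cv2.cvtColor(q['img'],cv2.COLOR_RGB2GRAY).astype(np.float32)
save(q,'s8.png',(350,205,410,250),12)
C=np.array([.5188,.009,.103])
for r in(.019,.021,.023):
  A=np.arange(130,222,5);t=np.radians(A)
  u=proj(q,np.c_[C[0]+r*np.cos(t),C[1]+r*np.sin(t),0*t+C[2]]).astype(np.float32)
  v=cv2.remap(g,u[:,0].copy(),u[:,1].copy(),1)[:,0];print(r,[(int(a),int(x)) for a,x in zip(A,v)])
t=np.radians(155.)
print((proj(q,[C,C+[.022*np.cos(t),.022*np.sin(t),0],C+[.022*np.cos(t+.25),.022*np.sin(t+.25),0]])-[350,205]+.5)*12)
"
```

```text
0.019 [(130, 58), (135, 56), (140, 61), (145, 72), (150, 91), (155, 102), (160, 105), (165, 80), (170, 70), (175, 73), (180, 89), (185, 103), (190, 140), (195, 179), (200, 181), (205, 193), (210, 199), (215, 194), (220, 189)]
0.021 [(130, 44), (135, 40), (140, 44), (145, 59), (150, 85), (155, 100), (160, 97), (165, 57), (170, 45), (175, 46), (180, 55), (185, 77), (190, 91), (195, 115), (200, 116), (205, 129), (210, 135), (215, 147), (220, 139)]
0.023 [(130, 43), (135, 41), (140, 43), (145, 57), (150, 88), (155, 102), (160, 89), (165, 49), (170, 42), (175, 39), (180, 44), (185, 64), (190, 82), (195, 82), (200, 86), (205, 85), (210, 94), (215, 94), (220, 88)]
[[279.19515342 378.06496805]
 [417.45657203 371.81126192]
 [409.02135522 347.0689205 ]]
```

View pics/s8.png

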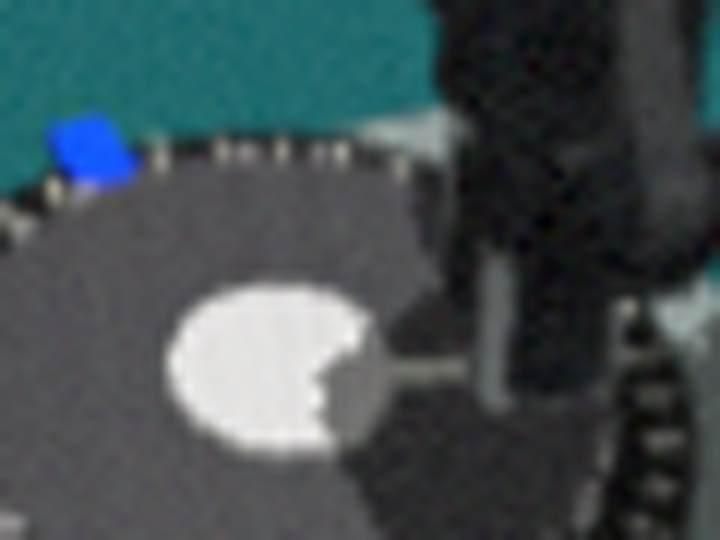

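```bash
python3 -m creep '{"travel":[[0,0.05,0],[-0.01,0.05,0],[-0.01,0.1,0],[-0.01,0.1,0],[-0.02,0.15,0],[-0.02,0.15,0],[-0.027,0.197,0],[-0.027,0.197,0],[-0.027,0.197,0],[-0.027,0.197,0]],"twist":[[0,0,0],[0,0,0],[0,0,0],[0,0,0],[0,0,0],[0,0,0],[0,0,0],[0,0,0],[0,0,0],[0,0,0]],"hand":[0,0,0,0,0,0,0,0,0,0]}' 25 >/dev/null && python3 chk.py && python3 -m creep '{"travel":[[-0.01,0.05,0],[-0.01,0.05,0],[-0.02,0.1,0],[-0.02,0.1,0],[-0.03,0.15,0],[-0.03,0.15,0],[-0.037,0.195,0],[-0.037,0.195,0],[-0.037,0.195,0],[-0.037,0.195,0]],"twist":[[0,0,0],[0,0,0],[0,0,0],[0,0,0],[0,0,0],[0,0,0],[0,0,0],[0,0,0],[0,0,0],[0,0,0]],"hand":[0,0,0,0,0,0,0,0,0,0]}' 25 >/dev/null && python3 chk.py && python3 -m creep '{"travel":[[-0.01,0.05,0],[-0.01,0.05,0],[-0.02,0.1,0],[-0.02,0.1,0],[-0.03,0.15,0],[-0.03,0.15,0],[-0.047,0.193,0],[-0.047,0.193,0],[-0.047,0.193,0],[-0.047,0.193,0]],"twist":[[0,0,0],[0,0,0],[0,0,0],[0,0,0],[0,0,0],[0,0,0],[0,0,0],[0,0,0],[0,0,0],[0,0,0]],"hand":[0,0,0,0,0,0,0,0,0,0]}' 25 >/dev/null && python3 chk.py && python3 -m creep '{"travel":[[-0.01,0.05,0],[-0.01,0.05,0],[-0.03,0.1,0],[-0.03,0.1,0],[-0.04,0.15,0],[-0.04,0.15,0],[-0.058,0.19,0],[-0.058,0.19,0],[-0.058,0.19,0],[-0.058,0.19,0]],"twist":[[0,0,0],[0,0,0],[0,0,0],[0,0,0],[0,0,0],[0,0,0],[0,0,0],[0,0,0],[0,0,0],[0,0,0]],"hand":[0,0,0,0,0,0,0,0,0,0]}' 25 && python3 chk.py
```

```text
deg 152.2 tang 0.4 rad -3.5 fz 6.0 lidshift 4.1
deg 149.2 tang 0.3 rad -3.0 fz 5.8 lidshift 3.8
deg 147.4 tang 4.9 rad -3.5 fz 7.8 lidshift 3.6
```

```bash
python3 -m creep '{"travel":[[-0.01,0.03,0],[-0.01,0.03,0],[-0.02,0.06,0],[-0.02,0.06,0],[-0.025,0.09,0],[-0.025,0.09,0],[-0.025,0.09,0],[-0.025,0.09,0],[-0.025,0.09,0],[-0.025,0.09,0]],"twist":[[0,0,0],[0,0,0],[0,0,0],[0,0,0],[0,0,0],[0,0,0],[0,0,0],[0,0,0],[0,0,0],[0,0,0]],"hand":[0,0,0,0,0,0,0,0,0,0]}' 25 |head -2; python3 chk.py
```

```text
time: 35.33
ee_pos: [0.4879, 0.0297, 0.1094]
deg 146.8 tang 7.2 rad -3.9 fz 10.3 lidshift 3.7
```

```bash
python3 -m creep '{"travel":[[0.02,-0.05,0],[0.03,-0.1,0],[0.03,-0.1,0],[0.03,-0.1,0],[0.03,-0.1,0],[0.03,-0.1,-1],[0.03,-0.1,-2.5],[0.03,-0.1,-4],[0.03,-0.1,-5.5],[0.03,-0.1,-7]],"twist":[[0,0,0],[0,0,0],[0,0,0],[0,0,0],[0,0,0],[0,0,0],[0,0,0],[0,0,0],[0,0,0],[0,0,0]],"hand":[0,20,40,50,50,50,50,50,50,50]}' 25; python3 -c "
from h import *
q=snapshot('scene')
cv2.imwrite('pics/s9.png',q['img'][:,:,::-1])
C=np.array([.519,.009,0])
p=snapshot('top')
a,b=atz(p,(226.3,265.),.130),atz(p,(217.5,300.4),.130);print(a,b,np.linalg.norm(a-b),np.degrees(np.arctan2(*(a-b)[1::-1])),(a+b)/2)
g=cv2.cvtColor(q['img'],cv2.COLOR_RGB2GRAY);hsv=cv2.cvtColor(q['img'],cv2.COLOR_RGB2HSV)
m=seg(q,'k',(365,270,425,310));v,u=np.nonzero(m);print('bar bbox',u.min(),v.min(),u.max(),v.max(),m.sum(),cen(m))
for yaw in(-12,-13,-14,-15):
  t=np.radians(yaw);ex=np.array([np.cos(t),np.sin(t),0]);ey=np.array([-np.sin(t),np.cos(t),0])
  B=C+.138*ey
  U=proj(q,[B+sx*.035*ex+sy*.006*ey+[0,0,z] for sx in(-1,1) for sy in(-1,1) for z in(.097,.130)])
  print(yaw,B,U.min(0),U.max(0),U.mean(0))
"
```

```text
time: 36.27
ee_pos: [0.4877, 0.0303, 0.1796]
orientation: [-0.506, -3.099, -0.0]
wrist_force: [0.4, -0.3, 1.1]
width: 0.0428
finger_force: 0.0
[0.58159505 0.12647364 0.13      ] [0.51608169 0.14012285 0.13      ] 0.06692010879599586 -11.76878696026437 [0.54883837 0.13329824 0.13      ]
bar bbox 378 278 417 300 582 [397.51718213 289.02749141]
-12 [0.54769181 0.14398437 0.        ] [378.3615793  274.45619414] [420.15895368 300.47247469] [398.96470671 287.45654342]
-13 [0.55004325 0.14346307 0.        ] [377.00375554 275.00239934] [418.92919794 300.52153725] [397.66758425 287.7552106 ]
-14 [0.55238522 0.14290081 0.        ] [375.64436793 275.53342919] [417.68225757 300.54975724] [396.3612839  288.03589565]
-15 [0.55471703 0.14229776 0.        ] [374.28394191 276.04904734] [416.41856737 300.55712117] [395.0462901  288.29847178]
```

```bash
python3 -m creep '{"travel":[[-0.4,2.1,0],[-0.9,4.9,0],[-1.4,8,0],[-1.9,10.9,0],[-2.25,12.7,0],[-2.25,12.7,1.5],[-2.25,12.7,3.5],[-2.25,12.7,5.5],[-2.25,12.7,7],[-2.25,12.7,7.5]],"twist":[[0,0,-0.02],[0,0,-0.04],[0,0,-0.07],[0,0,-0.1],[0,0,-0.1],[0,0,-0.1],[0,0,-0.1],[0,0,-0.1],[0,0,-0.1],[0,0,-0.1]],"hand":[50,50,50,50,50,50,50,50,50,50]}' 25; python3 -m creep '{"travel":[[0,0,0],[0,0,0],[0,0.2,0],[0,0.4,0],[0,0.7,0],[0,1,0],[0,1.4,0],[0,1.8,0],[0,2.2,0],[0,2.6,0]],"twist":[[0,0,0],[0,0,0],[0,0,0],[0,0,0],[0,0,0],[0,0,0],[0,0,0],[0,0,0],[0,0,0],[0,0,0]],"hand":[50,50,50,50,50,50,50,50,50,50]}' 25; python3 chk.py;python3 -c "
from h import *
q=snapshot('scene');save(q,'s10.png',(310,170,460,370),3)"
```

```text
time: 37.2
ee_pos: [0.5481, 0.1433, 0.1008]
orientation: [-0.35, -3.117, 0.001]
wrist_force: [0.7, -0.3, -0.3]
width: 0.0429
finger_force: 0.0
time: 38.03
ee_pos: [0.5559, 0.1688, 0.1044]
orientation: [0.351, 3.122, -0.001]
wrist_force: [0.0, -1.9, 1.3]
width: 0.0425
finger_force: 0.8
deg 77.2 tang -0.4 rad 0.4 fz 0.5 lidshift 12.0
```

View pics/s10.png

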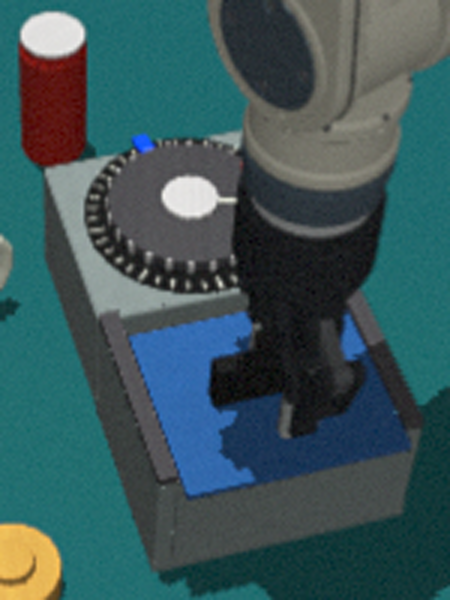

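```bash
python3 -m creep '{"travel":[[0,0.5,0],[0,1,0],[0,1.5,0],[0,2,0],[0,2.5,0],[0,3,0],[0,3.5,0],[0,4,0],[0,4.4,0],[0,4.7,0]],"twist":[[0,0,0],[0,0,0],[0,0,0],[0,0,0],[0,0,0],[0,0,0],[0,0,0],[0,0,0],[0,0,0],[0,0,0]],"hand":[50,50,50,50,50,50,50,50,50,50]}' 25; python3 -m creep '{"travel":[[0,0.03,0],[0,0.06,0],[0,0.1,0],[0,0.13,0],[0,0.16,0],[0,0.2,0],[0,0.2,0],[0,0.2,0],[0,0.2,0],[0,0.2,0]],"twist":[[0,0,0],[0,0,0],[0,0,0],[0,0,0],[0,0,0],[0,0,0],[0,0,0],[0,0,0],[0,0,0],[0,0,0]],"hand":[50,50,50,50,50,50,50,50,50,50]}' 25
```

```text
time: 39.02
ee_pos: [0.5663, 0.2149, 0.1043]
orientation: [0.35, 3.122, 0.0]
wrist_force: [0.0, -1.6, -0.2]
width: 0.0429
finger_force: 0.8
time: 39.85
ee_pos: [0.5665, 0.2163, 0.1043]
orientation: [-0.351, -3.122, 0.0]
wrist_force: [-1.5, -0.9, -0.7]
width: 0.0428
finger_force: 0.8
```

Not at the stop yet; small steps with a force check.

```bash
cat > f.py <<'E'
from h import *
import sys
o=observe();f=o["wrist_force"];F=-(f[0]*.2215+f[1]*.975);print("push %.1f"%F,o["ee_pos"]);sys.exit(F>5)
E
python3 -m creep '{"travel":[[0,0.03,0],[0,0.06,0],[0,0.09,0],[0,0.12,0],[0,0.15,0],[0,0.18,0],[0,0.18,0],[0,0.18,0],[0,0.18,0],[0,0.18,0]],"twist":[[0,0,0],[0,0,0],[0,0,0],[0,0,0],[0,0,0],[0,0,0],[0,0,0],[0,0,0],[0,0,0],[0,0,0]],"hand":[50,50,50,50,50,50,50,50,50,50]}' 25 >/dev/null; python3 f.py && python3 -m creep '{"travel":[[0,0.03,0],[0,0.06,0],[0,0.09,0],[0,0.12,0],[0,0.15,0],[0,0.18,0],[0,0.18,0],[0,0.18,0],[0,0.18,0],[0,0.18,0]],"twist":[[0,0,0],[0,0,0],[0,0,0],[0,0,0],[0,0,0],[0,0,0],[0,0,0],[0,0,0],[0,0,0],[0,0,0]],"hand":[50,50,50,50,50,50,50,50,50,50]}' 25 >/dev/null && python3 f.py && python3 -m creep '{"travel":[[0,0.03,0],[0,0.06,0],[0,0.09,0],[0,0.12,0],[0,0.15,0],[0,0.18,0],[0,0.18,0],[0,0.18,0],[0,0.18,0],[0,0.18,0]],"twist":[[0,0,0],[0,0,0],[0,0,0],[0,0,0],[0,0,0],[0,0,0],[0,0,0],[0,0,0],[0,0,0],[0,0,0]],"hand":[50,50,50,50,50,50,50,50,50,50]}' 25 >/dev/null && python3 f.py && python3 -m creep '{"travel":[[0,0.03,0],[0,0.06,0],[0,0.09,0],[0,0.12,0],[0,0.15,0],[0,0.18,0],[0,0.18,0],[0,0.18,0],[0,0.18,0],[0,0.18,0]],"twist":[[0,0,0],[0,0,0],[0,0,0],[0,0,0],[0,0,0],[0,0,0],[0,0,0],[0,0,0],[0,0,0],[0,0,0]],"hand":[50,50,50,50,50,50,50,50,50,50]}' 25 >/dev/null && python3 f.py
```

```text
push 0.4 [0.56707021 0.21810331 0.10428428]False
```

```bash
sed -i 's/sys.exit(F>5)/sys.exit(int(F>5))/' f.py
python3 -m creep '{"travel":[[0,0.03,0],[0,0.06,0],[0,0.09,0],[0,0.12,0],[0,0.15,0],[0,0.18,0],[0,0.18,0],[0,0.18,0],[0,0.18,0],[0,0.18,0]],"twist":[[0,0,0],[0,0,0],[0,0,0],[0,0,0],[0,0,0],[0,0,0],[0,0,0],[0,0,0],[0,0,0],[0,0,0]],"hand":[50,50,50,50,50,50,50,50,50,50]}' 25 >/dev/null; python3 f.py && python3 -m creep '{"travel":[[0,0.03,0],[0,0.06,0],[0,0.09,0],[0,0.12,0],[0,0.15,0],[0,0.18,0],[0,0.18,0],[0,0.18,0],[0,0.18,0],[0,0.18,0]],"twist":[[0,0,0],[0,0,0],[0,0,0],[0,0,0],[0,0,0],[0,0,0],[0,0,0],[0,0,0],[0,0,0],[0,0,0]],"hand":[50,50,50,50,50,50,50,50,50,50]}' 25 >/dev/null && python3 f.py && python3 -m creep '{"travel":[[0,0.03,0],[0,0.06,0],[0,0.09,0],[0,0.12,0],[0,0.15,0],[0,0.18,0],[0,0.18,0],[0,0.18,0],[0,0.18,0],[0,0.18,0]],"twist":[[0,0,0],[0,0,0],[0,0,0],[0,0,0],[0,0,0],[0,0,0],[0,0,0],[0,0,0],[0,0,0],[0,0,0]],"hand":[50,50,50,50,50,50,50,50,50,50]}' 25 >/dev/null && python3 f.py && python3 -m creep '{"travel":[[0,0.03,0],[0,0.06,0],[0,0.09,0],[0,0.12,0],[0,0.15,0],[0,0.18,0],[0,0.18,0],[0,0.18,0],[0,0.18,0],[0,0.18,0]],"twist":[[0,0,0],[0,0,0],[0,0,0],[0,0,0],[0,0,0],[0,0,0],[0,0,0],[0,0,0],[0,0,0],[0,0,0]],"hand":[50,50,50,50,50,50,50,50,50,50]}' 25 >/dev/null && python3 f.py
```

```text
push 4.9 [0.56733482 0.21936028 0.10428446]
push 14.1 [0.56740951 0.21946243 0.104192  ]
```

```bash
python3 -m creep '{"travel":[[0,-0.3,0],[0,-0.9,0],[0,-1.1,0],[0,-1.1,-1],[0,-1.1,-3],[0,-1.1,-5],[0,-1.1,-7.5],[0,-1.1,-9.5],[0,-1.1,-10.5],[0,-1.1,-10.5]],"twist":[[0,0,0],[0,0,0],[0,0,0],[0,0,0],[0,0,0],[0,0,0],[0,0,0],[0,0,0],[0,0,0],[0,0,0]],"hand":[50,50,50,50,50,50,50,50,50,50]}' 25; python3 -c "
from h import *
q=snapshot('scene')
m=seg(q,'k',(370,285,450,350));v,u=np.nonzero(m);print('bar',u.min(),v.min(),u.max(),v.max(),cen(m))
t=np.radians(-12.8);ex=np.array([np.cos(t),np.sin(t),0]);ey=np.array([-np.sin(t),np.cos(t),0])
for s in(.065,.070):
  B=np.array([.519,.009,0])+(.130+s)*ey
  U=proj(q,[B+sx*.035*ex+sy*.006*ey+[0,0,z] for sx in(-1,1) for sy in(-1,1) for z in(.097,.130)]);print(s,U.min(0),U.max(0),U.mean(0))
for n,r in(('mug',[284.3,270.5]),('oil_can',[327.5,199]),('ring_gauge',[313.5,361.4])):
  d=models.regions_of(q,n)[:1];print(n,d and (d[0]['conf'],cen(d[0]['mask']),r))
"
```

```text
time: 43.18
ee_pos: [0.5663, 0.2114, 0.2122]
orientation: [0.35, 3.118, 0.003]
wrist_force: [0.5, 0.6, 0.2]
width: 0.0429
finger_force: 0.0
bar 390 305 430 328 [409.4796748  316.59837398]
0.065 [388.02023526 300.23894733] [431.64712296 326.66500849] [409.51491283 313.45113689]
0.07 [388.99779496 302.54838496] [432.78153705 329.04666571] [410.56902783 315.79729552]
mug (0.92, array([285.13835061, 270.08337089]), [284.3, 270.5])
oil_can (0.8, array([327.29867675, 198.9026465 ]), [327.5, 199])
ring_gauge (0.61, array([313.18072289, 361.34839357]), [313.5, 361.4])
```

Lid at its stop, hand clear, the other things where they stood.

```bash
python3 -c "
from h import *
print(job.close_job())"
```

```text
the job is handed in; nothing more can be done
None
```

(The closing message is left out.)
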